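# Bring the gas nozzle over the open beaker and open the tap

### The job

Push the arm of the blow-down stand round with a fingertip until its nozzle points down into the middle of the open beaker, not at one of the capped jars. Only then push the tap lever round to fully open, in line with its pipe, and leave both so. Push only, and do not move or lift the beaker, the jars or the small things standing about.

Things in the scene. Friction and masses are not known exactly. Their poses are not given: they have to be found in the camera images.
- stand: Fixed grey stand: low spider foot, steel column (143 mm high) and three coasters (72 mm across, 6 mm high) on its -x side, 170 mm from the column. A level 12 mm pipe, 65 mm up, runs 155 mm from the column along the stand's -y to a brass tap. Origin: column axis on the worktop; z up; turned -14 to +6 degrees.
- column (a point): Point on the column's upright axis at the height of the swing arm's centre line, 125 mm above the worktop: the arm's pivot.
- swing_arm (a joint): Angle of the swing arm about the column, rad, -1.05 to 1.05. At 0 it points along the stand's -x (toward the robot); grows counter-clockwise seen from above (to the robot's right). The arm is a level steel tube, 14 mm thick, centre line 125 mm up, reaching 170 mm from the column. Friction about 0.1 N m: it stays where it is left. Starts between the outer coasters.
- mid_arm (a point): Point on the tube's centre line, 110 mm from the column axis: a good place to push from the side.
- nozzle_tip (a point): Lower end of the brass nozzle that hangs from the arm's outer end, 170 mm from the column axis and 90 mm above the worktop (35 mm under the tube's centre line); 13 mm thick at most.
- tap_lever (a joint): Angle of the tap lever, rad: 0 closed (lever square to the pipe, pointing along the stand's -x, toward the robot), 1.571 fully open against its stop (lever in line with the pipe, pointing away from the column). Grows counter-clockwise seen from above. Starts at 0 to 0.1; friction about 0.05 N m, stays where it is left.
- tap_pivot (a point): The tap lever's upright axis at mid-height of the lever, 101 mm above the worktop, 155 mm from the column along the stand's -y axis. The tap's brass body below is 34 mm wide.
- lever_grip (a point): Middle of the lever's black grip, 46 mm from its axis, 101 mm above the worktop. The grip is 34 mm long, 14 mm wide, 14 mm high; the lever ends 63 mm from the axis.
- beaker: Clear open beaker, 53 mm across and 71 mm high, without a lid, standing loose on one of the three coasters (which one varies). Origin: centre of its underside, on the beaker's axis.
- sample_jar_1: White screw-capped jar, 48 mm across, 72 mm high, loose on another coaster; a bystander. Origin: centre of its underside.
- sample_jar_2: White screw-capped jar, 48 mm across, 72 mm high, loose on the third coaster; a bystander. Origin: centre of its underside.
- stopper_1: Small brown rubber stopper, 23 mm across, 28 mm high, standing on the worktop between two coasters; a bystander. Origin: centre of its underside.
- tape_roll: Roll of tape, 72 mm across, 19 mm high, lying right of the stand; a bystander. Origin: centre of its underside.
- timer: Small bench timer, 66 x 62 x 21 mm, lying right of the stand; a bystander. Origin: centre of its underside.
Mind the look-alikes: they are no part of the job. Leave any turquoise or yellow look-alike of the beaker alone.

How it is judged:
By the outcome, as a careful person would: the job done as asked, in the order asked, and still so for the second after the job is handed in, with the robot touching nothing.
It also fails if it takes over 64 s, if anything falls off the work surface, if the arm or the gripper's body presses on something with over 40 N, if the wrist force passes 120 N, or if a joint passes its speed limit or range.

### The arm

A 6-joint arm with a two-finger parallel gripper is mounted at the origin on a cart in front of the work surface, level with it; the furniture and walls round the work are solid. World frame = base frame: x ahead of the robot, y to its left, z up, the work surface at z = 0. Lengths are in m, angles in rad, forces in N, time in s.
With the tool pointing down it reaches from about 0.35 to 0.8 m from the base axis. Payload 7.3 kg.
Tool frame: the origin (TCP) lies on the centre line of the jaws, within the pads' length; the fingertips stand 19 mm ahead of it and the grasp point (between the pads) is the TCP; z points along the fingers, y is the line along which they close (so a half turn about z gives the same grasp; the last joint's range is limited). The gripper opens to 85 mm and grips with 20 to 120 N. Pads are 22 mm wide; open, the fingers measure 114 mm over their backs; the gripper's body (76 mm by 85 mm) begins 54 mm behind the grasp point. The pads swing forward as they close: fully open they stand 13 mm farther back than shut.
Start: joints at [1.189, 0.342, 1.524, -0, 1.275, -0.146], TCP at [0.123, 0.51, 0.25] pointing down, gripper open.
Joint ranges: [-2.53, 2.53], [-0.77, 2.02], [0.04, 2.7], [-1, 4.14], [0.28, 2.66], [-3.11, 3.11]. Speed limits (rad/s): [2.57, 2.57, 3.14, 3.14, 3.14, 3.14].

### API

Orientations are given as a unit quaternion [x, y, z, w].
In Python, from cell import get_obs, vision, arm gives the robot as it stands.
- The arm moves only by the tool carry_out, never from a script. Its argument "increments" is one flat list of numbers, 4 for each row, row after row: the shift along the tool's x, y, z in mm, then the turn about the tool's z in rad. In form: [dx, dy, dz, twist, dx, dy, dz, twist, ...]. A call has exactly 5 rows; each row shifts and turns the commanded pose from where the row before left it, along the tool's axes as they then stand; what a row does not reach is not made up. A row lasts 1/8 s, in which the tool goes at most 62.5 mm and 10.7 degrees, less where a joint would pass 70% of its speed; a pose out of reach is approached as far as the arm can. A call is refused whole if a number of a shift passes 62.5 or a number of a turn 0.188, either way. A call with a gripper value outside its range is refused whole. "fingers" is the closure, from -1 (fully open) to 1 (shut), set as the call begins (left out, the last holds). The fingers move at their own pace and stop on an object; "squeeze" is the grip in N (left out, the last holds). Time passes only in rows, so rows that do not move let the fingers close, or fill a call up. It gives the time, the measured TCP pose, the force, the opening and the grip force at its end, in the units of the state.
- get_obs(): the state, without advancing time (a new reading comes with each control period).
- vision.camera(name): name is "scene" or "top" or "wrist"; returns a dict with "pixels" (400x640x3 uint8, blue, green, red), "vfov" (degrees; the focal length in pixels is half the picture's height over the tangent of half this angle, whatever the lens; pixels are square), "cx", "cy" (the principal point, pixels), "dist_coeffs" ([k1, k2, p1, p2, k3] as OpenCV has them; the pictures are not rectified), "R" (3x3) and "t" (3): a world point X has camera coordinates R X + t; the wrist camera has in their place "hand_eye" (4x4, takes a point from camera to tool coordinates, whose origin is the TCP and whose axes are the flange's). Camera axes: x right, y down, z forward; pixel columns grow to the right and rows downward; lengths in m; the calibration is good to about 2 mm. A picture is of the moment at which its call begins: read the wrist's pose just before it. There is no depth.
- arm.job_done(): hands the job in; it is judged then, once.
The state is a dict: "time_s": time; "joints": joint angles; "dq": joint speeds; "effort": joint torques, N m; "tcp_pos": TCP position; "orientation": TCP orientation; "ft_force": force on the tool from outside, world axes, zero at the start; "moment": the same for the moment, N m; "grip_width": opening from 0.0 (shut) to 1.0 (fully open); "grip_force": force on a finger pad.
Only numpy, scipy, OpenCV 4.12 (cv2) and the standard library are available. Lean on these libraries where they do the work, as an engineer would, in place of code of your own. Each camera call takes 0.05 s, during which the arm holds its last target. There are 200 camera calls.

## Working session

There is one attempt and no reset: what is moved stays moved. The work goes in short steps, Python scripts to look and compute and a tool call to move; the robot and the scene stay as the last step left them, time stands still between calls to the robot, and variables do not carry over. Pictures are saved under pics/ and viewed, at most 10 in all, crops included, and the job is handed in when it is done.

Besides the shell and the picture viewer there is one more tool, called after "Emit:" in YAML: its name, and indented under it one key for each argument. carry_out: Moves the arm, as the interface text tells. Its arguments: {"type":"object","properties":{"increments":{"type":"array","items":{"type":"number"}},"fingers":{"type":"number"},"squeeze":{"type":"number"}},"required":["increments"]}

```bash
mkdir -p pics; ls; cat > h.py <<'E'
import numpy as np, cv2
from cell import get_obs, vision, arm
def K(c):
    h=c["pixels"].shape[0]; f=h/2/np.tan(np.radians(c["vfov"])/2)
    return np.array([[f,0,c["cx"]],[0,f,c["cy"]],[0,0,1]]),np.array(c["dist_coeffs"],float)
def proj(c,P):
    k,d=K(c); R=np.array(c["R"]);t=np.array(c["t"],float)
    return cv2.projectPoints(np.array(P,float).reshape(-1,1,3),cv2.Rodrigues(R)[0],t,k,d)[0].reshape(-1,2)
def ray(c,uv,z):
    k,d=K(c); R=np.array(c["R"]);t=np.array(c["t"],float)
    n=cv2.undistortPoints(np.array(uv,float).reshape(-1,1,2),k,d).reshape(-1,2)
    o=-R.T@t; D=np.c_[n,np.ones(len(n))]@R
    return o+D*((z-o[2])/D[:,2])[:,None]
E
python3 - <<'E'
from h import *
import pickle
for n in("top","scene"):
    c=vision.camera(n); cv2.imwrite(f"pics/{n}0.png",c["pixels"]); pickle.dump(c,open(f"{n}0.pkl","wb"))
    print(n,c["vfov"],-np.array(c["R"]).T@np.array(c["t"]))
o=get_obs(); print(o["tcp_pos"],o["orientation"],o["time_s"])
E
```

```text
pics
top 45.33259996695542 [0.30068298 0.11093448 1.22778327]
scene 50.00533934595424 [-0.16426139 -0.40775419  1.00319652]
[0.12249864 0.51014435 0.24968904] [ 1.17623128e-01  9.93058046e-01 -6.95185496e-04 -1.82775529e-04] 0.1
```

View pics/top0.png

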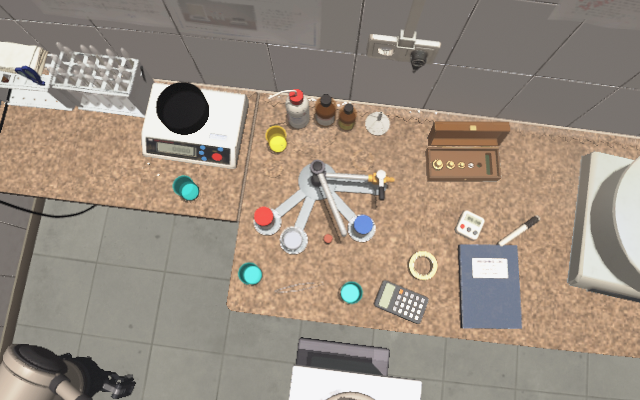

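View pics/scene0.png

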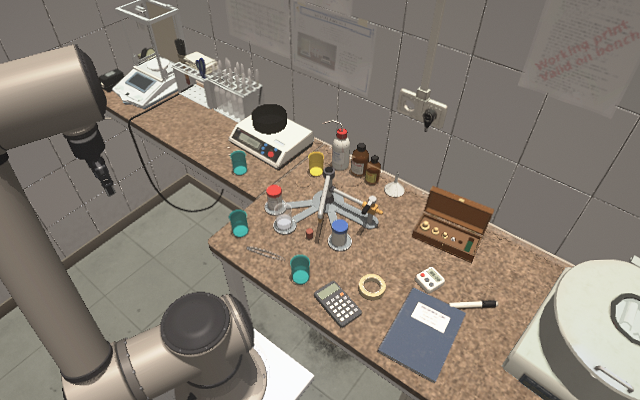

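The top view shows a red-capped jar (264,218), a clear open vessel (292,240), and a blue-capped jar (362,227). The arm runs from (318,168) to (342,238). The turquoise look-alikes are at (250,274), (350,293) and (187,188), and the yellow one is at (277,140). I'll check the choice in one close crop.

```bash
python3 - <<'E'
from h import *
import pickle
c=pickle.load(open("top0.pkl","rb")); p=c["pixels"][145:260,240:400]
cv2.imwrite("pics/topc.png",cv2.resize(p,None,fx=5,fy=5,interpolation=cv2.INTER_CUBIC)[:600])
E
```

```text
(no output)
```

View pics/topc.png

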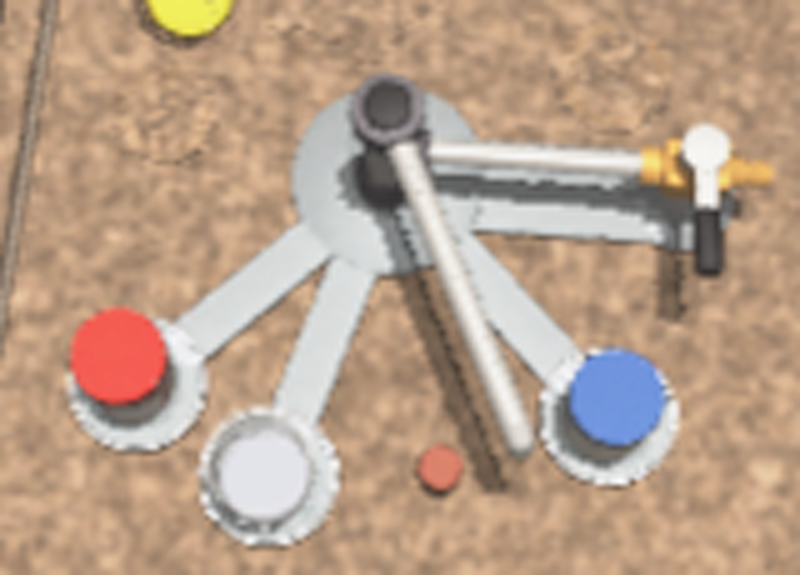

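```bash
cat >> h.py <<'E'
def px(uv): return (np.array(uv,float)+.5)/5-.5+[240,145]
E
python3 - <<'E'
from h import *
import pickle
c=pickle.load(open("top0.pkl","rb"))
col=ray(c,px([[387,108]]),.143)[0]; tap=ray(c,px([[707,148]]),.108)[0]
print("col",col,"tap",tap,np.linalg.norm((tap-col)[:2]))
co=ray(c,px([[137,380],[270,478],[610,415]]),.006)
end=ray(c,px([[520,442]]),.128)[0]; bot=ray(c,px([[270,478]]),.006)
top=ray(c,px([[263,470]]),.077);grip=ray(c,px([[708,242]]),.108)[0]
d=tap-col; yaw=np.arctan2(d[0],-d[1]); print("yaw",yaw)
def sw(p): v=p-col; return np.arctan2(-v[1],-v[0])-yaw, np.hypot(*v[:2])
for p in [*co,*top,end]: print(p.round(4),sw(p))
print("tapeetc",grip,np.linalg.norm(grip-tap))
print("stopper",ray(c,px([[440,467]]),.028))
E
```

```text
col [0.61897572 0.15647113 0.143     ] tap [0.62827833 0.00123851 0.108     ] 0.15551110593634102
yaw 0.05985535735974409
[0.498  0.2727 0.006 ] (np.float64(-0.8250027001485101), np.float64(0.16774094982575474))
[0.4558 0.1975 0.006 ] (np.float64(-0.306175410534865), np.float64(0.1682461121379543))
[0.5096 0.0276 0.006 ] (np.float64(0.8070633623671489), np.float64(0.16906951946603418))
[0.4502 0.1963 0.077 ] (np.float64(-0.2919045279933116), np.float64(0.1733826101470548))
[0.471  0.0761 0.128 ] (np.float64(0.43801396427442435), np.float64(0.1683741835395221))
tapeetc [ 0.58161689 -0.00364987  0.108     ] 0.046916805295583563
stopper [[0.4689819  0.11155659 0.028     ]]
```

The only open, uncapped and colourless vessel is at top px (294,240). The other two coasters hold capped jars, and the turquoise and yellow look-alikes stand off the stand. The stand yaw is about +0.06, the beaker is at swing angle about -0.30, and the arm is at +0.44. I'll push the arm clockwise from its -y side.

```bash
cat >> h.py <<'E'
from scipy.spatial.transform import Rotation as Ro
COL=np.array([.619,.1565]); TAP=np.array([.6283,.0012]); YAW=.06
def state():
    o=get_obs(); M=Ro.from_quat(o["orientation"]).as_matrix()
    return np.array(o["tcp_pos"]),np.arctan2(M[1,1],M[0,1]),o
def finger(th,lat,r=.110):   # finger centre beside swing arm, tool-y along push (clockwise)
    a=th+YAW; d=np.array([-np.cos(a),-np.sin(a)]); p=np.array([-np.sin(a),np.cos(a)])
    return *(COL+r*d-lat*p),np.arctan2(p[1],p[0])
def rows(wps,start=None):    # wps: (x,y,z,angle of tool y); one row each
    p,a,_=state()
    if start is not None: p,a=start
    for w in wps:
        ty=np.array([np.cos(a),np.sin(a)]); tx=np.array([-ty[1],ty[0]])
        d=np.array(w[:2])-p[:2]; tw=-(w[3]-a)
        tw=(tw+np.pi)%(2*np.pi)-np.pi
        print("[%.1f, %.1f, %.1f, %.3f]"%(d@tx*1e3,d@ty*1e3,-(w[2]-p[2])*1e3,tw))
        p=np.array(w[:3]);a=w[3]
def line(a,b,n): return [tuple(np.array(a)+(np.array(b)-a)*(i+1)/n) for i in range(n)]
E
python3 - <<'E'
from h import *
p,a,o=state(); M=Ro.from_quat(o["orientation"]).as_matrix(); print(M.round(3),a)
x,y,b=finger(.438,.045); print(x,y,b)
rows(line((*p,a),(x,y,.25,b),15))
E
```

```text
[[-0.972  0.234 -0.001]
 [ 0.234  0.972 -0.001]
 [ 0.    -0.001 -1.   ]] 1.335004299719375
0.5438557614229709 0.06442207968965344 2.068796326794897
[-34.3, -22.3, -0.0, -0.049]
[-33.1, -24.0, -0.0, -0.049]
[-31.9, -25.6, -0.0, -0.049]
[-30.6, -27.1, -0.0, -0.049]
[-29.3, -28.6, -0.0, -0.049]
[-27.8, -30.0, -0.0, -0.049]
[-26.3, -31.3, -0.0, -0.049]
[-24.8, -32.5, -0.0, -0.049]
[-23.1, -33.7, -0.0, -0.049]
[-21.5, -34.8, -0.0, -0.049]
[-19.7, -35.8, -0.0, -0.049]
[-18.0, -36.7, -0.0, -0.049]
[-16.2, -37.6, -0.0, -0.049]
[-14.3, -38.3, -0.0, -0.049]
[-12.4, -39.0, -0.0, -0.049]
```

Emit:
carry_out:
  increments: [-34,-22,0,-0.049,-33,-24,0,-0.049,-32,-26,0,-0.049,-31,-27,0,-0.049,-29,-29,0,-0.049]
  fingers: 1
  squeeze: 30

```text
time_s: 0.72
tcp_pos: [0.2636, 0.3604, 0.2501]
orientation: [-0.005, 1.0, -0.0, -0.0]
ft_force: [-0.3, 0.8, 0.5]
grip_width: -0.002
grip_force: 0.0
```

Emit:
carry_out:
  increments: [-28,-30,0,-0.049,-26,-31,0,-0.049,-25,-33,0,-0.049,-23,-34,0,-0.049,-21,-35,0,-0.049]

```text
time_s: 1.35
tcp_pos: [0.4037, 0.2111, 0.2501]
orientation: [-0.128, 0.992, 0.0, -0.0]
ft_force: [-0.1, -0.4, -0.3]
grip_width: -0.0
grip_force: 0.0
```

Emit:
carry_out:
  increments: [-20,-36,0,-0.049,-18,-37,0,-0.049,-16,-38,0,-0.049,-14,-38,0,-0.049,-12,-39,0,-0.049]

```text
time_s: 1.98
tcp_pos: [0.544, 0.0618, 0.2499]
orientation: [-0.248, 0.969, 0.0, -0.0]
ft_force: [0.3, -0.4, -0.2]
grip_width: -0.002
grip_force: 0.0
```

```bash
python3 - <<'E'
from h import *
p,a,o=state(); print(p,a,o["grip_width"],o["time_s"])
x,y,b=finger(.438,.045); rows(line((*p,a),(x,y,.127,b),5))
c=vision.camera("wrist"); cv2.imwrite("pics/w1.png",c["pixels"])
print(np.array(c["hand_eye"]).round(3))
E
```

```text
[0.54396095 0.06181379 0.24987699] 2.071487196150663 -0.001719469026728045 1.975
[-0.2, 0.5, 24.6, 0.001]
[-0.2, 0.5, 24.6, 0.001]
[-0.2, 0.5, 24.6, 0.001]
[-0.2, 0.5, 24.6, 0.001]
[-0.2, 0.5, 24.6, 0.001]
[[-0.    -0.955 -0.297  0.076]
 [ 1.     0.    -0.001  0.001]
 [ 0.001 -0.297  0.955 -0.124]
 [ 0.     0.     0.     1.   ]]
```

View pics/w1.png

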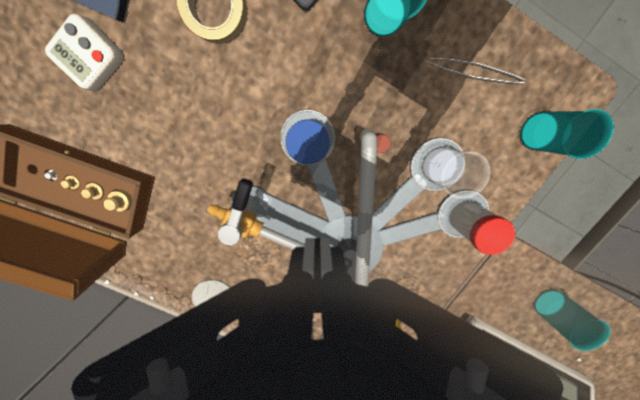

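The wrist view shows the fingertips at (315,250), just to the tap side of the arm tube (366,200). The clear beaker is at (440,165), with its rim at (467,172). There is free space below the fingers, so I'll descend.

Emit:
carry_out:
  increments: [0,0,25,0,0,0,25,0,0,0,25,0,0,0,25,0,0,0,23,0]

```text
time_s: 2.65
tcp_pos: [0.5428, 0.0631, 0.1261]
orientation: [-0.247, 0.969, 0.0, -0.001]
ft_force: [0.1, 0.3, 0.0]
grip_width: 0.001
grip_force: 0.0
```

```bash
python3 - <<'E'
from h import *
p,a,o=state(); print(p,a)
f=lambda t,l:(lambda q:(q[0],q[1],.127,q[2]))(finger(t,l))
rows(line((*p,a),f(.438,.022),3)+[f(.438-i*.0738,.0215) for i in range(1,11)])
c=vision.camera("top"); cv2.imwrite("pics/t1.png",cv2.resize(c["pixels"][145:260,240:400],None,fx=5,fy=5,interpolation=cv2.INTER_CUBIC))
E
```

```text
[0.54284361 0.06305369 0.12608529] 2.069807738849314
[-0.5, 7.9, -0.3, 0.000]
[-0.5, 7.9, -0.3, 0.000]
[-0.5, 7.9, -0.3, 0.000]
[1.3, 8.7, -0.0, 0.074]
[1.3, 8.2, -0.0, 0.074]
[1.3, 8.2, -0.0, 0.074]
[1.3, 8.2, -0.0, 0.074]
[1.3, 8.2, -0.0, 0.074]
[1.3, 8.2, -0.0, 0.074]
[1.3, 8.2, -0.0, 0.074]
[1.3, 8.2, -0.0, 0.074]
[1.3, 8.2, -0.0, 0.074]
[1.3, 8.2, -0.0, 0.074]
```

Emit:
carry_out:
  increments: [0,8,0,0,0,8,0,0,0,8,0,0,1.3,8,0,0.074,1.3,8,0,0.074]

```text
time_s: 3.32
tcp_pos: [0.5226, 0.0977, 0.1282]
orientation: [-0.174, 0.985, -0.0, 0.001]
ft_force: [1.1, -0.1, -0.3]
grip_width: -0.003
grip_force: 0.5
```

Emit:
carry_out:
  increments: [1.3,8,0,0.074,1.3,8,0,0.074,1.3,8,0,0.074,1.3,8,0,0.074,1.3,8,0,0.074]

```text
time_s: 3.95
tcp_pos: [0.508, 0.1354, 0.1281]
orientation: [0.01, 1.0, -0.0, 0.001]
ft_force: [0.4, -1.0, 0.7]
grip_width: 0.001
grip_force: 0.5
```

```bash
cat >> h.py <<'E'
def look(name):
    c=vision.camera("top"); cv2.imwrite(f"pics/{name}.png",cv2.resize(c["pixels"][145:260,240:400],None,fx=5,fy=5,interpolation=cv2.INTER_CUBIC)); return c
E
python3 - <<'E'
from h import *
p,a,o=state(); print(p,a)
print("arm angle by tool", a-np.pi/2-YAW)
look("t2")
E
```

```text
[0.50803057 0.13535188 0.12814564] 1.549985035115239
arm angle by tool -0.08081129167965745
```

View pics/t2.png

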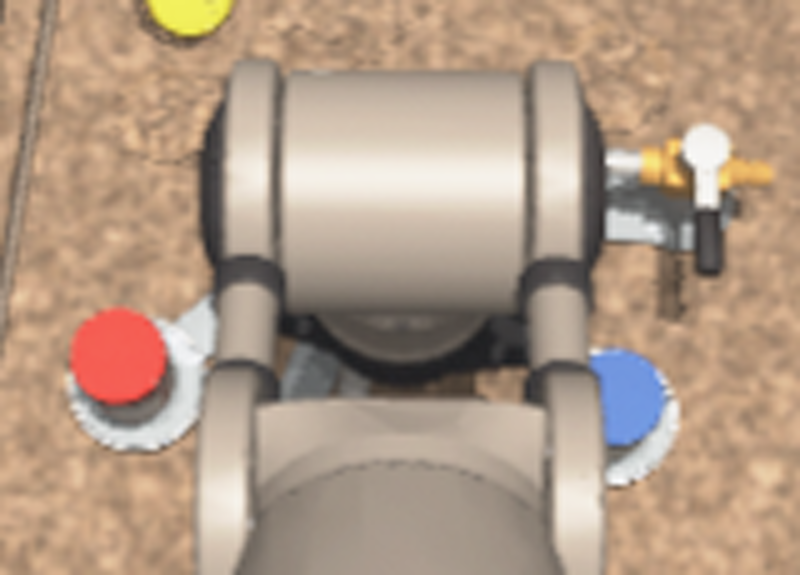

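The top view is now hidden by the robot, so I'll push most of the rest and check with the wrist camera.

Emit:
carry_out:
  increments: [1.3,7,0,0.065,1.3,7,0,0.065,1,6,0,0.055,0,0,0,0,0,0,0,0]

```text
time_s: 4.62
tcp_pos: [0.5061, 0.155, 0.1276]
orientation: [0.101, 0.995, 0.0, 0.0]
ft_force: [-0.9, 0.0, -0.2]
grip_width: -0.001
grip_force: 0.0
```

```bash
python3 - <<'E'
from h import *
import pickle
p,a,o=state(); c=vision.camera("wrist"); pickle.dump((o,c),open("w2.pkl","wb"))
v=COL-p[:2]; print(p,a,"arm",np.arctan2(v[1],v[0])-np.arcsin(.0215/np.hypot(*v))-YAW)
cv2.imwrite("pics/w2.png",c["pixels"])
E
```

```text
[0.50608679 0.15500203 0.12755239] 1.368680866561219 arm -0.23829868324279904
```

View pics/w2.png

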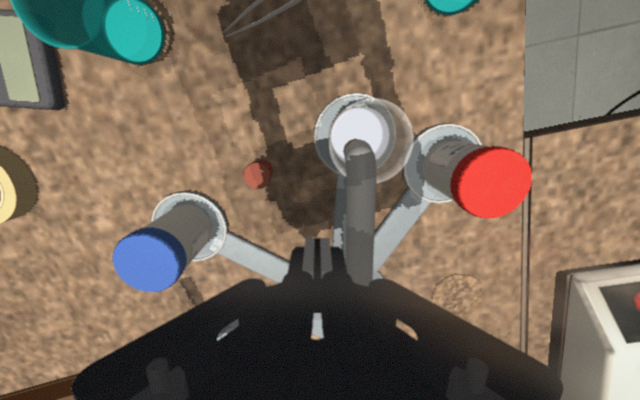

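```bash
cat >> h.py <<'E'
def wcam(o,c):
    T=np.eye(4);T[:3,:3]=Ro.from_quat(o["orientation"]).as_matrix();T[:3,3]=o["tcp_pos"]
    W=np.linalg.inv(T@np.array(c["hand_eye"])); return {**c,"R":W[:3,:3],"t":W[:3,3]}
def sw(q):
    v=np.array(q)[:2]-COL; return np.arctan2(-v[1],-v[0])-YAW, np.hypot(*v)
E
python3 - <<'E'
from h import *
import pickle
o,c=pickle.load(open("w2.pkl","rb")); c=wcam(o,c)
for n,uv,z in(("rim",[370,140],.077),("base",[359,132],.009),("coaster",[357,137],.006),("armend",[360,150],.129),("armmid",[360,230],.132)):
    q=ray(c,[uv],z)[0]; print(n,q.round(4),sw(q))
for ang in(-.24,-.27,-.30):
    a=ang+YAW; tip=[*(COL-.17*np.array([np.cos(a),np.sin(a)])),.09]; e=[*tip[:2],.125]
    print(ang,proj(c,[tip,e]).round(0))
k=c["pixels"][70:250,260:480].copy(); cv2.imwrite("pics/w2c.png",cv2.resize(k,None,fx=3.3,fy=3.3,interpolation=cv2.INTER_CUBIC))
E
```

```text
rim [0.4526 0.2004 0.077 ] (np.float64(-0.3179238569753338), np.float64(0.17210803831357582))
base [0.4526 0.2035 0.009 ] (np.float64(-0.3351927414484457), np.float64(0.17293864883433177))
coaster [0.4567 0.2015 0.006 ] (np.float64(-0.33056771717228167), np.float64(0.16844461869267632))
armend [0.4495 0.1868 0.129 ] (np.float64(-0.23665992230991603), np.float64(0.17222185051314912))
armmid [0.486  0.1806 0.132 ] (np.float64(-0.23914053905585272), np.float64(0.13518516006165793))
-0.24 [[351. 145.]
 [360. 154.]]
-0.27 [[360. 145.]
 [371. 154.]]
-0.3 [[368. 146.]
 [382. 154.]]
```

View pics/w2c.png

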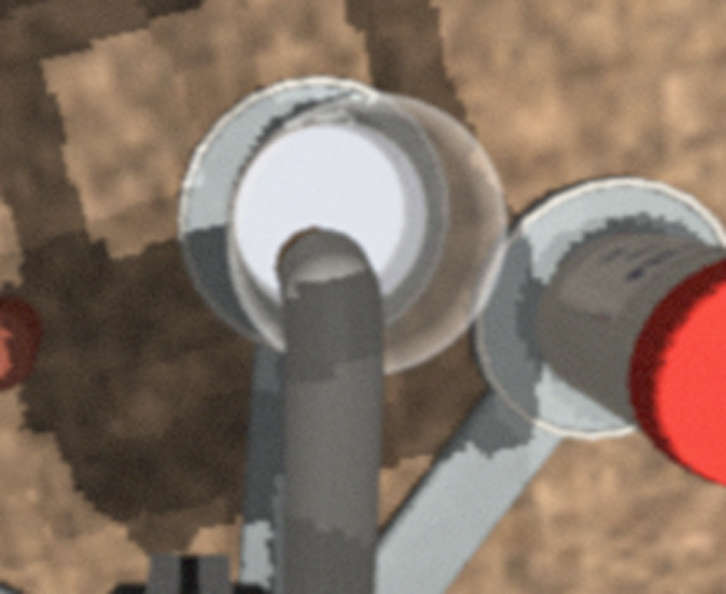

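The nozzle end at (360,150) is still short of the beaker rim centre at (370,140). It needs about 0.07 rad more.

Emit:
carry_out:
  increments: [0.5,3,0,0.026,0.5,2.5,0,0.022,0.4,2,0,0.018,0,0,0,0,0,0,0,0]

```text
time_s: 5.3
tcp_pos: [0.5064, 0.1627, 0.1273]
orientation: [0.134, 0.991, 0.0, 0.0]
ft_force: [-0.4, 0.6, 0.9]
grip_width: 0.002
grip_force: 0.0
```

```bash
python3 - <<'E'
from h import *
p,a,o=state(); c=wcam(o,vision.camera("wrist")); 
v=COL-p[:2]; print(p,a,"arm",np.arctan2(v[1],v[0])-np.arcsin(.0215/np.hypot(*v))-YAW)
k=c["pixels"][70:250,260:480]; cv2.imwrite("pics/w3c.png",cv2.resize(k,None,fx=3.3,fy=3.3,interpolation=cv2.INTER_CUBIC))
import pickle; pickle.dump(c,open("w3.pkl","wb"))
E
```

```text
[0.50641795 0.1627172  0.12727758] 1.3012156761550773 arm -0.30702385072461524
```

View pics/w3c.png

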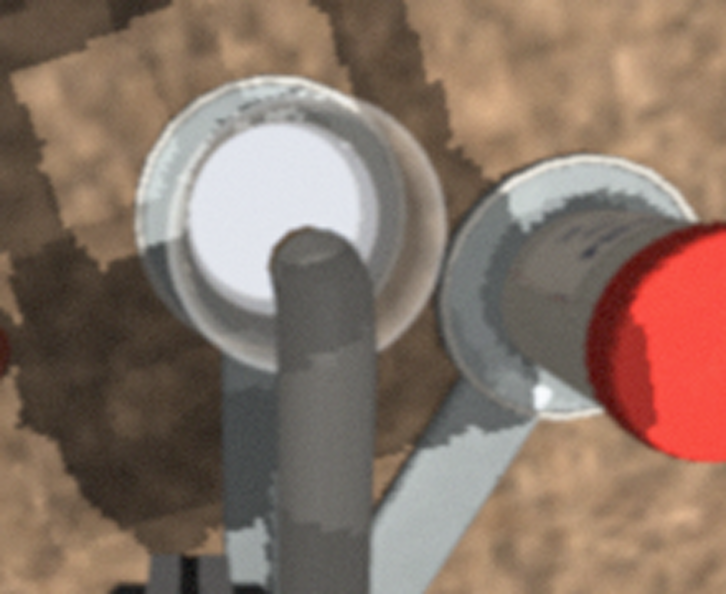

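```bash
python3 - <<'E'
from h import *
import pickle
c=pickle.load(open("w3.pkl","rb"))
for n,uv,z in(("rim",[307,232],.077),("base",[280,218],.009),("coaster",[272,214],.006),("armend",[322,255],.13),("armmid",[324,480],.13)):
    q=ray(c,[np.array(uv)/3.3+[260,70]],z)[0]; print(n,q.round(4),sw(q))
E
```

```text
rim [0.4534 0.2013 0.077 ] (np.float64(-0.32425561186541396), np.float64(0.1716042672577981))
base [0.4562 0.2021 0.009 ] (np.float64(-0.33342467980765383), np.float64(0.1690464551440611))
coaster [0.455  0.2006 0.006 ] (np.float64(-0.3225628228944281), np.float64(0.16985258947931967))
armend [0.4504 0.1973 0.13  ] (np.float64(-0.29714339767346065), np.float64(0.1734952246556969))
armmid [0.4814 0.1904 0.13  ] (np.float64(-0.3017221459179821), np.float64(0.141765012830927))
```

Emit:
carry_out:
  increments: [0,1,0,0.01,0,1,0,0.008,0,0,0,0,0,0,0,0,0,-2,0,0]

```text
time_s: 5.98
tcp_pos: [0.5065, 0.1627, 0.1274]
orientation: [0.143, 0.99, 0.0, 0.0]
ft_force: [-0.1, 0.0, -0.3]
grip_width: -0.001
grip_force: 0.0
```

Emit:
carry_out:
  increments: [0,-6,0,0,0,-10,0,0,0,-4,-30,0,0,0,-50,0,0,0,-50,0]

```text
time_s: 6.6
tcp_pos: [0.5003, 0.1427, 0.2586]
orientation: [0.144, 0.99, -0.0, -0.0]
ft_force: [0.7, 0.1, -0.1]
grip_width: 0.005
grip_force: 0.0
```

```bash
python3 - <<'E'
from h import *
p,a,o=state(); print(p,a)
# pre-pose beside lever on +y side, above; tool y toward push (-y side)
for th in (0,.1): 
    w=np.pi+YAW+th; g=TAP+.046*np.array([np.cos(w),np.sin(w)]); print("grip",g)
rows(line((*p,a),(.575,.05,.25,a),5))
E
```

```text
[0.50026548 0.14268351 0.25861294] 1.282439083385941
grip [ 0.58238278 -0.00155834]
grip [ 0.58288754 -0.00612864]
[-19.6, -13.5, 1.7, 0.000]
[-19.6, -13.5, 1.7, 0.000]
[-19.6, -13.5, 1.7, 0.000]
[-19.6, -13.5, 1.7, 0.000]
[-19.6, -13.5, 1.7, 0.000]
```

Emit:
carry_out:
  increments: [-20,-17,2,0,-20,-17,2,0,-20,-17,2,0,-20,-17,2,0,-20,-17,2,0]

```text
time_s: 7.22
tcp_pos: [0.5725, 0.0322, 0.2472]
orientation: [0.144, 0.99, 0.0, -0.0]
ft_force: [0.1, -0.2, -1.0]
grip_width: -0.001
grip_force: 0.0
```

```bash
python3 - <<'E'
from h import *
p,a,o=state(); print(p,a,np.round(o["joints"],2),o["time_s"])
c=vision.camera("top"); w=vision.camera("wrist")
import pickle; pickle.dump((o,c,w),open("f.pkl","wb"))
A=cv2.resize(c["pixels"][145:260,240:400],None,fx=5,fy=5,interpolation=cv2.INTER_CUBIC)
cv2.imwrite("pics/t4.png",A)
E
```

```text
[0.57253763 0.03215339 0.24719724] 1.2825659262684628 [-0.08  0.43  1.39  0.    1.32 -1.36] 7.225
```

View pics/t4.png

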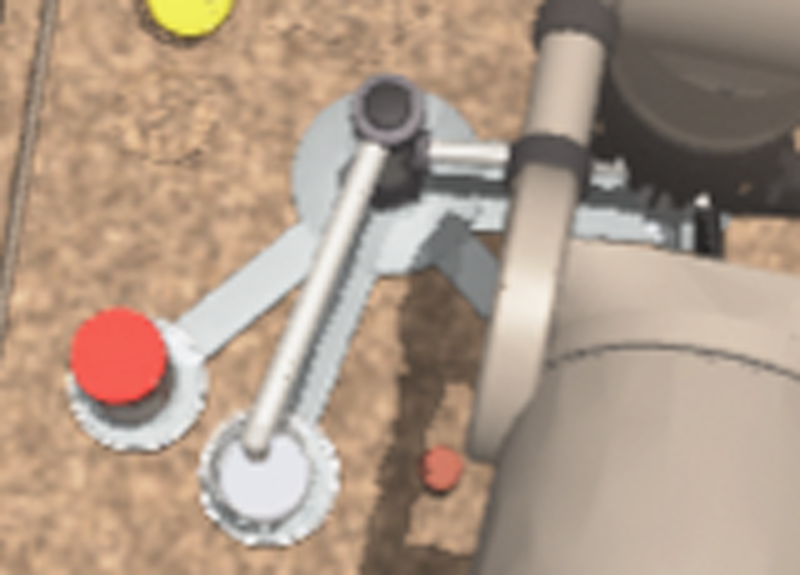

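```bash
python3 - <<'E'
from h import *
import pickle
o,c,w=pickle.load(open("f.pkl","rb"))
for n,uv,z in(("end",[258,446],.125),("mid",[312,300],.129),("near",[365,165],.129),("disk",[264,473],.009),("disk z40",[264,473],.04),("coaster",[270,478],.006)):
    q=ray(c,px([uv]),z)[0]; print(n,q.round(4),sw(q))
E=lambda ang,z,r=.17:[*(COL-r*np.array([np.cos(ang+YAW),np.sin(ang+YAW)])),z]
for ang in(-.30,-.32,-.34): print(ang,[((q-[240,145])*5+2).round(0) for q in proj(c,[E(ang,.125),E(ang,.09),E(ang,.077),E(ang,.009)])])
b=c["pixels"][220:260,270:315]; cv2.imwrite("pics/t4c.png",cv2.resize(b,None,fx=14,fy=14,interpolation=cv2.INTER_CUBIC))
E
```

```text
end [0.4548 0.1966 0.125 ] (np.float64(-0.29951604164847606), np.float64(0.1689786681994056))
mid [0.5258 0.1804 0.129 ] (np.float64(-0.3112803688445201), np.float64(0.09620747394584929))
near [0.5938 0.164  0.129 ] (np.float64(-0.34814251512473204), np.float64(0.02623616767220918))
disk [0.4576 0.2007 0.009 ] (np.float64(-0.32717298846086673), np.float64(0.1673301821162053))
disk z40 [0.4536 0.1984 0.04  ] (np.float64(-0.3080909342616366), np.float64(0.17060839573719488))
coaster [0.4558 0.1975 0.006 ] (np.float64(-0.3061184716537799), np.float64(0.16826262533236577))
-0.3 [array([257., 448.]), array([261., 459.]), array([263., 462.]), array([270., 481.])]
-0.32 [array([250., 445.]), array([255., 456.]), array([256., 460.]), array([264., 479.])]
-0.34 [array([244., 443.]), array([248., 453.]), array([250., 457.]), array([258., 476.])]
```

View pics/t4c.png

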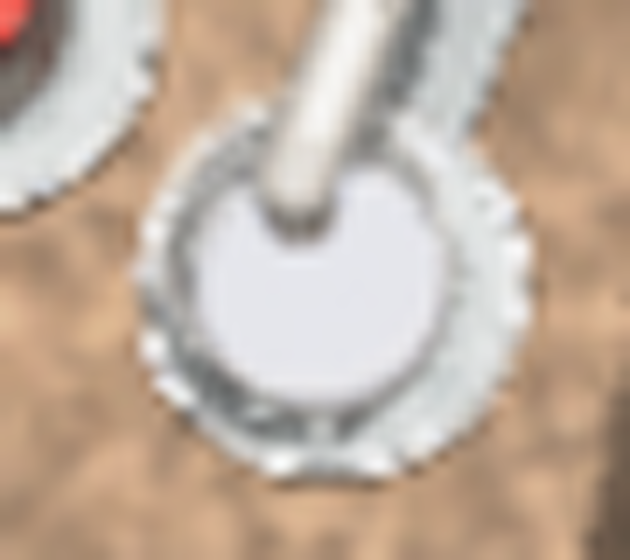

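All 10 pictures are used. The crop shows the arm's end over the open beaker; measured angles put the nozzle within about 3 mm of its centre, and both jars and the stopper are unmoved. Next is the lever. I'll go round it without twisting, box faces aligned at both ends.

```bash
cat >> h.py <<'E'
def lev(th,gap=0,r=.044,z=.110):
    w=np.pi+YAW+th; d=np.array([np.cos(w),np.sin(w)]); t=np.array([-d[1],d[0]])
    lat=.007+.0145*abs(np.cos(th))+.011*abs(np.sin(th))+gap
    return *(TAP+r*d-lat*t),z,np.pi/2+YAW
E
python3 - <<'E'
from h import *
p,a,o=state()
L=lev(0,.018); up=(L[0],L[1],.24,L[3])
print(up); rows(line((*p,a),up,5)); print('down'); rows(line(up,L,5),(np.array(up[:3]),up[3]))
E
```

```text
(np.float64(0.5820105979869129), np.float64(0.03799050504234501), 0.24, 1.6307963267948966)
[-1.3, 1.9, 1.3, -0.070]
[-1.4, 1.8, 1.3, -0.070]
[-1.6, 1.7, 1.3, -0.070]
[-1.7, 1.6, 1.3, -0.070]
[-1.8, 1.4, 1.3, -0.070]
down
[0.0, 0.0, 26.0, 0.000]
[0.0, 0.0, 26.0, 0.000]
[0.0, 0.0, 26.0, 0.000]
[0.0, 0.0, 26.0, 0.000]
[0.0, 0.0, 26.0, 0.000]
```

Emit:
carry_out:
  increments: [-1.3,2,1,-0.07,-1.4,2,1,-0.07,-1.6,2,1,-0.07,-1.7,2,1,-0.07,-1.8,1,1,-0.07]

```text
time_s: 7.95
tcp_pos: [0.581, 0.0417, 0.2423]
orientation: [-0.032, 0.999, 0.0, -0.0]
ft_force: [-0.2, -0.3, 0.4]
grip_width: -0.002
grip_force: 0.0
```

Emit:
carry_out:
  increments: [0,0,26,0,0,0,26,0,0,0,26,0,0,0,26,0,0,0,26,0]

```text
time_s: 8.57
tcp_pos: [0.581, 0.0417, 0.1117]
orientation: [-0.031, 1.0, 0.0, -0.0]
ft_force: [0.5, -0.3, 0.2]
grip_width: 0.001
grip_force: 0.0
```

```bash
python3 - <<'E'
from h import *
p,a,o=state(); print(p,a,o["ft_force"])
rows(line((*p,a),lev(0),3)+[lev(i*.13) for i in range(1,13)])
E
```

```text
[0.58096753 0.04165332 0.11168998] 1.6330783761132104 [ 0.50708258 -0.28746113  0.24548607]
[-0.3, -7.2, 0.6, 0.001]
[-0.3, -7.2, 0.6, 0.001]
[-0.3, -7.2, 0.6, 0.001]
[2.6, -4.6, -0.0, 0.000]
[2.1, -5.2, -0.0, 0.000]
[1.4, -5.7, -0.0, 0.000]
[0.6, -6.1, -0.0, 0.000]
[-0.4, -6.4, -0.0, 0.000]
[-1.4, -6.6, -0.0, 0.000]
[-2.5, -6.5, -0.0, 0.000]
[-3.6, -6.2, -0.0, 0.000]
[-4.7, -5.7, -0.0, 0.000]
[-5.7, -5.0, -0.0, 0.000]
[-6.6, -4.1, -0.0, 0.000]
[-7.3, -3.0, -0.0, 0.000]
```

Emit:
carry_out:
  increments: [0,-7,1,0,0,-7,1,0,0,-7,0,0,2.6,-4.6,0,0,2.1,-5.2,0,0]

```text
time_s: 9.2
tcp_pos: [0.5789, 0.0102, 0.1108]
orientation: [-0.031, 1.0, 0.0, 0.001]
ft_force: [0.8, 1.3, 0.3]
grip_width: 0.0
grip_force: 0.7
```

Emit:
carry_out:
  increments: [1.4,-5.7,0,0,0.6,-6.1,0,0,-0.4,-6.4,0,0,-1.4,-6.6,0,0,-2.5,-6.5,0,0]

```text
time_s: 9.82
tcp_pos: [0.5831, -0.0212, 0.1102]
orientation: [-0.031, 1.0, 0.0, -0.0]
ft_force: [-0.6, 0.4, -0.0]
grip_width: -0.001
grip_force: 0.6
```

```bash
python3 - <<'E'
from h import *
p,a,o=state(); print(p,a,o["ft_force"],lev(.91))
rows([lev(i*.13) for i in range(8,13)])
E
```

```text
[ 0.58310657 -0.02124964  0.11020451] 1.63297992936819 [-0.56950344  0.44942582 -0.03467604] (np.float64(0.5831479502696575), np.float64(-0.021197729961566037), 0.11, 1.6307963267948966)
[-3.6, -6.2, 0.2, 0.002]
[-4.7, -5.7, -0.0, 0.000]
[-5.7, -5.0, -0.0, 0.000]
[-6.6, -4.1, -0.0, 0.000]
[-7.3, -3.0, -0.0, 0.000]
```

Emit:
carry_out:
  increments: [-3.6,-6.2,0,0,-4.7,-5.7,0,0,-5.7,-5,0,0,-6.6,-4.1,0,0,-4,-1,0,0]

```text
time_s: 10.45
tcp_pos: [0.6094, -0.0417, 0.1102]
orientation: [-0.031, 1.0, -0.0, -0.0]
ft_force: [-1.4, -0.5, -0.4]
grip_width: -0.0
grip_force: 0.7
```

Emit:
carry_out:
  increments: [-1,-0.3,0,0,-1,0,0,0,-0.7,0,0,0,0,0,0,0,0,0,0,0]

```text
time_s: 11.08
tcp_pos: [0.6117, -0.0413, 0.1103]
orientation: [-0.031, 1.0, 0.0, 0.0]
ft_force: [-0.4, -0.0, -0.7]
grip_width: 0.002
grip_force: 0.4
```

```bash
python3 - <<'E'
from h import *
p,a,o=state(); print(p,a,o["ft_force"],lev(1.571))
E
```

```text
[ 0.61167764 -0.04126595  0.11034577] 1.633045847974952 [-0.38079786 -0.01439565 -0.71897744] (np.float64(0.6129770245308915), np.float64(-0.04380347476242525), 0.11, 1.6307963267948966)
```

Emit:
carry_out:
  increments: [-0.8,0,0,0,-0.8,0,0,0,-0.5,0,0,0,0,0,0,0,0,0,0,0]

```text
time_s: 11.7
tcp_pos: [0.6136, -0.0412, 0.1103]
orientation: [-0.031, 1.0, 0.0, -0.0]
ft_force: [-3.0, -1.2, 1.4]
grip_width: -0.0
grip_force: 1.4
```

Emit:
carry_out:
  increments: [-0.5,0,0,0,-0.5,0,0,0,0,0,0,0,0,0,0,0,0,0,0,0]

```text
time_s: 12.32
tcp_pos: [0.6138, -0.0413, 0.1103]
orientation: [-0.031, 1.0, 0.0, -0.001]
ft_force: [-7.1, -3.2, 3.5]
grip_width: 0.001
grip_force: 3.3
```

At the stop: the force rises without motion. I'll back off, lift, and check both joints.

Emit:
carry_out:
  increments: [4,0,0,0,10,0,0,0,10,0,-20,0,0,0,-50,0,0,0,-50,0]

```text
time_s: 12.95
tcp_pos: [0.5903, -0.0425, 0.2315]
orientation: [-0.031, 1.0, 0.0, -0.0]
ft_force: [1.0, 0.1, 0.4]
grip_width: 0.001
grip_force: 0.0
```

Emit:
carry_out:
  increments: [40,-30,-20,0,40,-40,0,0,40,-40,0,0,20,-40,0,0,0,0,0,0]

```text
time_s: 13.58
tcp_pos: [0.4592, -0.2032, 0.2505]
orientation: [-0.029, 1.0, -0.0, 0.0]
ft_force: [-0.6, 0.9, 0.0]
grip_width: 0.001
grip_force: 0.0
```

```bash
python3 - <<'E'
from h import *
import pickle
p,a,o=state(); print(p,o["ft_force"],o["time_s"])
c=vision.camera("top"); c0=pickle.load(open("top0.pkl","rb"))
pickle.dump(c,open("topf.pkl","wb"))
# grip: dark blob near tap
E=lambda th,z,r:[*(TAP+r*np.array([np.cos(np.pi+YAW+th),np.sin(np.pi+YAW+th)])),z]
g=cv2.cvtColor(c["pixels"],cv2.COLOR_BGR2GRAY)
for th in(0,1.45,1.571): print(th,[(tuple(q.round(1)),int(g[int(round(q[1])),int(round(q[0]))])) for q in proj(c,[E(th,.106,r) for r in(.02,.035,.046,.058)])])
q=proj(c,[E(1.571,.106,.046)])[0].astype(int)
print(g[q[1]-7:q[1]+8,q[0]-12:q[0]+13])
d=cv2.absdiff(c["pixels"],c0["pixels"]).max(2)>40
n,l,s,ce=cv2.connectedComponentsWithStats(d.astype(np.uint8)); print([(*s[i],) for i in range(1,n) if s[i][4]>12])
E
```

```text
[ 0.45916796 -0.20315616  0.2504922 ] [-0.59750013  0.89672197  0.00569713] 13.575
0 [((np.float64(380.6), np.float64(182.4)), 151), ((np.float64(380.4), np.float64(188.4)), 103), ((np.float64(380.3), np.float64(192.8)), 211), ((np.float64(380.1), np.float64(197.6)), 141)]
1.45 [((np.float64(389.0), np.float64(175.9)), 243), ((np.float64(395.1), np.float64(177.0)), 80), ((np.float64(399.6), np.float64(177.8)), 72), ((np.float64(404.4), np.float64(178.6)), 109)]
1.571 [((np.float64(389.1), np.float64(174.9)), 246), ((np.float64(395.3), np.float64(175.3)), 109), ((np.float64(399.8), np.float64(175.6)), 111), ((np.float64(404.7), np.float64(175.9)), 100)]
[[165 148 140 146 152 156 156 153 158 167 170 161 158 160 159 159 159 157
  161 164 163 167 169 168 164]
 [170 148 137 143 154 162 157 156 163 167 166 162 159 162 164 161 164 168
  169 173 173 171 174 177 168]
 [167 147 138 145 157 168 169 167 174 176 172 167 159 153 149 139 153 178
  178 176 177 170 175 180 170]
 [163 154 151 155 159 164 167 170 175 177 178 173 163 158 157 145 155 175
  173 177 180 170 168 173 176]
 [176 172 173 169 1
[... 1252 characters left out ...]
(9), np.int32(13), np.int32(73)), (np.int32(371), np.int32(173), np.int32(36), np.int32(37), np.int32(404)), (np.int32(247), np.int32(173), np.int32(354), np.int32(227), np.int32(25383)), (np.int32(387), np.int32(185), np.int32(10), np.int32(6), np.int32(45)), (np.int32(315), np.int32(187), np.int32(32), np.int32(57), np.int32(638)), (np.int32(522), np.int32(214), np.int32(3), np.int32(7), np.int32(14)), (np.int32(479), np.int32(331), np.int32(6), np.int32(3), np.int32(13)), (np.int32(0), np.int32(344), np.int32(136), np.int32(56), np.int32(4655)), (np.int32(516), np.int32(346), np.int32(3), np.int32(16), np.int32(19)), (np.int32(337), np.int32(396), np.int32(23), np.int32(4), np.int32(55))]
```

```bash
python3 -c "
from cell import arm; print(arm.job_done())"
```

```text
the job is handed in; nothing more can be done
None
```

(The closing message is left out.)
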